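# Hold the oven lock lever level over its fitting stand

## Robot

A 6-joint arm with a two-finger parallel gripper is mounted at the origin on a cart in front of the work surface, level with it; the furniture and walls round the work are solid. World frame = base frame: x ahead of the robot, y to its left, z up, the work surface at z = 0. Lengths are in mm, angles in rad, forces in N, time in s.
With the tool pointing down it reaches from about 350 to 775 mm from the base axis. Payload 5.5 kg.
Tool frame: the origin (TCP) lies at the very end of the fingers, on their centre line; the grasp point (between the pads) lies 19 mm behind it; z points along the fingers, y is the line along which they close (so a half turn about z gives the same grasp; the last joint's range is limited). The gripper opens to 85 mm and grips with 20 to 120 N. Pads are 22 mm wide; open, the fingers measure 114 mm over their backs; the gripper's body (76 mm by 85 mm) begins 54 mm behind the grasp point. The pads swing forward as they close: fully open they stand 13 mm farther back than shut.
Start: joints at [1.109, 0.313, 0.046, 1.304, 0, 1.431], TCP at [181.883, 545.518, 231.323] pointing down, gripper open.
Joint ranges: [-2.76, 2.76], [-0.86, 1.69], [-1.03, 1.26], [-2.2, 2.34], [-1.47, 1.5], [-3.14, 3.14]. Speed limits (rad/s): [2.57, 2.57, 3.14, 3.14, 3.14, 3.14].

## Interface

Orientations are given as a rotation vector (axis times angle).
In Python, from rig import monitor, cams, order, spotter gives the robot as it stands.
- The arm moves only by the tool jog_arm, never from a script. Its argument "motion" is a list of rows, each a list of 3 entries, a list of its own where there are three numbers: the shift along the tool's x, y, z in units of 250 mm (1.0 is 250 mm), then the turn, a rotation vector about the tool's x, y, z in units of 180 degrees (1.0 is 180 degrees), then the closure, from 0 (fully open) to 1 (shut). A call has 1 to 10 rows; each row is the pose to reach, as a shift and turn from the pose commanded when the call began, along the tool's axes at that moment, turning the shorter way round; what a row does not reach only later rows make up. A row lasts 1/8 s, in which the tool goes at most 62.5 mm and 10.7 degrees, less where a joint would pass 70% of its speed; a pose out of reach is approached as far as the arm can. A call with a number of a shift or a turn outside -1 to 1 is refused whole. A call with a gripper value outside its range is refused whole. The fingers move at their own pace and stop on an object; "force" is the grip in N (left out, the last holds). Time passes only in rows, so rows that repeat a pose let the fingers close. It gives the time, the measured TCP pose, the force, the opening and the grip force at its end, in the units of the state.
- monitor.read_state(): the state, without advancing time (a new reading comes with each control period).
- cams.camera(name): name is "scene" or "top" or "wrist"; returns a dict with "frame" (480x640x3 uint8, red, green, blue), "fx", "fy", "cx", "cy" (pixels), "R" (3x3) and "t" (3): a world point X has camera coordinates R X + t. Camera axes: x right, y down, z forward; pixel columns grow to the right and rows downward; lengths in mm; the calibration is good to about 2 mm. A picture is of the moment at which its call begins. There is no depth.
- order.sign_off(): hands the job in; it is judged then, once.
Trained networks look in the newest picture that a camera, given by its name, has taken for a name from the list of things; names that differ only in an ending like _2 or _b are one class to them, and where a whole thing is asked for, a point or a joint stands for the part that bears it (a point fixed in the world has none). Each returns a list of dicts, best first, with "conf" (0 to 1); they miss things now and then, are a little off and sometimes report something else, mostly with a low value. They report only what shows in the picture. A call takes as long as a camera call.
- spotter.silhouettes(camera, label): "region" (480x640 bool, what is visible of it) and "extent" ([left, top, width, height] as shares, 0 to 1, of the picture: columns of its width, rows of its height, round what is visible of it).
- spotter.spot_point(camera, label): "position" ([column, row] as shares, 0 to 1, of the picture: columns of its width, rows of its height: a listed point, or the origin of a listed thing).
The state is a dict: "t": time; "joints": joint angles; "dq": joint speeds; "effort": joint torques, N m; "eef_pos": TCP position; "ee_rot": TCP orientation; "contact_force": force on the tool from outside, world axes, zero at the start; "moment": the same for the moment, N m; "opening": finger opening in mm; "grip_force": force on a finger pad.
Only numpy, scipy, OpenCV 4.12 (cv2) and the standard library are available. Lean on these libraries where they do the work, as an engineer would, in place of code of your own. Each camera call takes 0.05 s, during which the arm holds its last target. There are 200 camera calls.

## Task

The oven's lock lever hangs on the peg of the grey storage rack. Grip it by its balance point (not its middle: the hub is heavy), lift it straight up off the peg, and carry it level to the blue fitting stand. Finish while still holding it there: level, the hub's hole centred over the stand's steel spindle, its arm lined up over the stand's fork, and the underside of the hub about 4 cm above the spindle's tip, touching neither stand and leaving everything else on the table alone.

Things in the scene. Friction and masses are not known exactly. Their poses are not given: they have to be found in the camera images.
- lever: Steel lock lever, 250 mm long, 0.5 to 0.8 kg, lying level. Heavy dark round hub (diameter 50, 28 high) with an upright through-hole of diameter 25 at its +x end; flat-sided steel arm (12 wide in y, 18 high) from the hub to a black round grip (diameter 22, 68 long) at the -x end. Origin: the balance point. x along the arm to the hub, z up. It starts 124 mm above the rack's origin, turned as the rack.
- lever_balance (a point): Balance point of the lever, where it is to be gripped across the 12 mm arm: on the arm's centre line, half-way up, 62 mm from the axis of the hub's hole towards the grip (37 mm from the hub's edge). Axes as the lever's.
- lever_bore (a point): Centre of the hub's hole at the underside of the hub: 62 mm along +x and 14 mm below the balance point.
- lever_grip_end (a point): Point on the lever's axis inside the black grip, 128 mm from the balance point towards -x.
- rack: Grey storage rack, fixed to the table; base 205x78x12 mm, origin at its underside, below the lever's balance point. A column 62 mm along +x has a shoulder 110 mm high, on which the hub rests, and a peg of diameter 18 that stands 20 mm up in the hub's hole. A forked post 68 mm along -x (34 mm wide, 12 thick) carries the arm; its prongs (gap 20 mm) stand 13 mm up beside the arm. Open above.
- rack_pin_tip (a point): Tip of the rack's peg, 130 mm above the table, in the hub's hole at the start.
- fixture: Blue painted fitting stand, fixed to the table, of the same form as the rack but lower; base 205x78x12 mm, origin at its underside under the place where the balance point of the lever belongs; x points from fork to spindle. Shoulder at 30 mm height, fork seat at 35 mm, prong tops at 48 mm.
- fixture_pin_tip (a point): Tip of the fitting stand's steel spindle (diameter 18), 55 mm above the table, 62 mm along the stand's +x.
- fixture_fork (a point): Seat of the fitting stand's fork, 35 mm above the table, 68 mm along the stand's -x; the lever's arm belongs above it, 130 mm from the hub's hole.
- kidney_dish: Steel kidney dish, 95x202x34 mm, bystander; origin under its centre.
- strip_box: White and green carton, 60x88x30 mm, bystander; origin under its centre.

How it is judged:
By the outcome, as a careful person would: the job done as asked, in the order asked, and still so for the second after the job is handed in, while the arm keeps its last pose, push and grip.
It also fails if it takes over 45 s, if anything falls off the work surface, if the arm or the gripper's body presses on something with over 40 N, if the wrist force passes 120 N, or if a joint passes its speed limit or range.

## Working session

There is one attempt and no reset: what is moved stays moved. The work goes in short steps, Python scripts to look and compute and a tool call to move; the robot and the scene stay as the last step left them, time stands still between calls to the robot, and variables do not carry over. Pictures are saved under pics/ and viewed, at most 10 in all, crops included, and the job is handed in when it is done.

Besides the shell and the picture viewer there is one more tool, called as name(argument=value, ...) on one line, values as JSON. jog_arm: Moves the arm, as the interface text tells. Shifts and turns lie within -1 to 1; 1 stands for 250 mm of shift or 180 degrees of turn. Its arguments: {"type":"object","properties":{"motion":{"type":"array"},"force":{"type":"number"}},"required":["motion"]}

```bash
mkdir -p pics; cat > h.py <<'E'
from rig import monitor, cams, order, spotter
import numpy as np, cv2
from scipy.spatial.transform import Rotation as Ro
from scipy.optimize import least_squares
def proj(c,X):
    p=np.asarray(c["R"])@np.asarray(X,float)+np.asarray(c["t"]).ravel()
    return np.array([c["fx"]*p[0]/p[2]+c["cx"],c["fy"]*p[1]/p[2]+c["cy"]])
def onplane(c,uv,z):
    R=np.asarray(c["R"]);t=np.asarray(c["t"]).ravel()
    o=-R.T@t; d=R.T@np.array([(uv[0]-c["cx"])/c["fx"],(uv[1]-c["cy"])/c["fy"],1])
    return o+d*(z-o[2])/d[2]
def spots(cam,l):
    return [(np.array(s["position"])*[640,480],s["conf"]) for s in spotter.spot_point(cam,l)]
E
cat > m.py <<'E'
from h import *
Z={"lever_balance":124,"lever_bore":110,"lever_grip_end":124,"rack":0,"rack_pin_tip":130,"fixture":0,"fixture_pin_tip":55,"fixture_fork":35,"kidney_dish":0,"strip_box":0}
for n in ["scene","top","wrist"]:
    c=cams.camera(n); cv2.imwrite(f"pics/{n}0.png",c["frame"][:,:,::-1])
    print(n)
    for l,z in Z.items():
        print(l,[(p.round(1).tolist(),round(k,2),onplane(c,p,z)[:2].round(1).tolist()) for p,k in spots(n,l)[:2]])
s=monitor.read_state();print(s)
E
python3 m.py; cd pics; python3 -c "
import cv2,numpy as np
a=[cv2.imread(f'{n}0.png') for n in('scene','top')]
cv2.imwrite('a.png',cv2.resize(np.vstack(a),(480,600)) if 0 else a[0]);cv2.imwrite('b.png',a[1])"
```

```text
scene
lever_balance [([223.7, 177.0], 0.84, [508.9, 211.4]), ([325.1, 291.6], 0.73, [432.2, -242.0])]
lever_bore [([240.1, 172.0], 0.89, [562.9, 214.4])]
lever_grip_end [([177.1, 200.3], 0.92, [371.3, 216.1])]
rack [([227.9, 217.3], 0.84, [490.7, 198.7]), ([292.5, 294.2], 0.2, [440.0, -126.2])]
rack_pin_tip [([234.6, 165.4], 0.61, [555.8, 225.1])]
fixture [([322.3, 292.2], 0.78, [494.2, -171.6])]
fixture_pin_tip [([350.6, 272.9], 0.59, [550.0, -207.7])]
fixture_fork [([296.2, 296.7], 0.88, [424.5, -158.2])]
kidney_dish [([431.9, 345.2], 0.87, [561.3, -437.2])]
strip_box [([342.2, 201.4], 0.58, [766.1, 21.0])]
top
lever_balance [([211.9, 270.7], 0.91, [496.5, 214.3])]
lever_bore [([214.1, 248.0], 0.79, [558.1, 214.3])]
lever_grip_end [([211.9, 320.5], 0.9, [368.7, 209.6])]
rack [([218.6, 272.3], 0.97, [503.3, 226.3])]
rack_pin_tip [([211.3, 247.8], 0.96, [555.9, 216.6])]
fixture [([355.3, 277.9], 0.94, [487.1, -164.2]), ([451.5, 249.6], 0.7, [567.6, -438.6])]
fixture_pin_tip [([371.3, 253.8], 0.68, [548.8, -206.0]), ([451.8, 249.1], 0.5, [561.4, -425.6])]
fixture_fork [([347.6, 299.9]
[... 287 characters left out ...]
ork []
kidney_dish []
strip_box []
{'t': 1.65, 'joints': array([ 1.10944205e+00,  3.13223683e-01,  4.60808284e-02,  1.30359862e+00,
       -5.94180070e-06,  1.43123144e+00]), 'dq': array([-0.00198155, -0.00038706,  0.00059916,  0.00027983, -0.00059362,
       -0.0012347 ]), 'effort': array([-1.55631205e-03, -4.80458844e+01,  2.98803020e+01,  4.11408582e-04,
       -1.09022196e-04, -3.49750522e-07]), 'eef_pos': array([181.85806842, 545.51723227, 231.30184151]), 'ee_rot': array([5.03284059e-01, 3.10099531e+00, 7.95440010e-05]), 'contact_force': array([0.46863245, 0.30837583, 0.49386687]), 'moment': array([ 0.02820079, -0.04682424,  0.02662724]), 'grip_force': 0.0, 'opening': 84.99329718005794}
```

View pics/scene0.png

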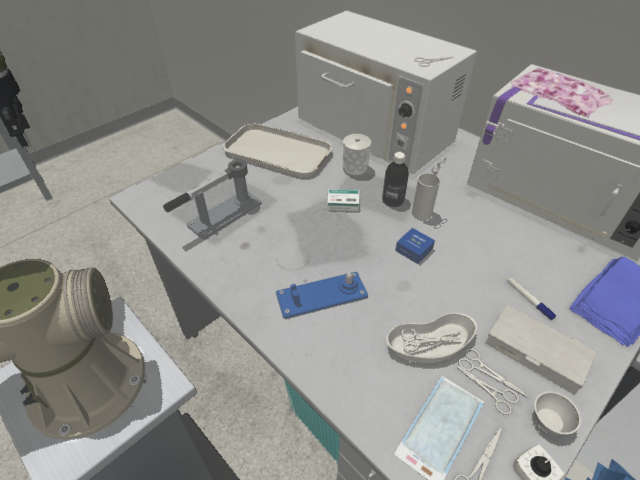

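View pics/top0.png

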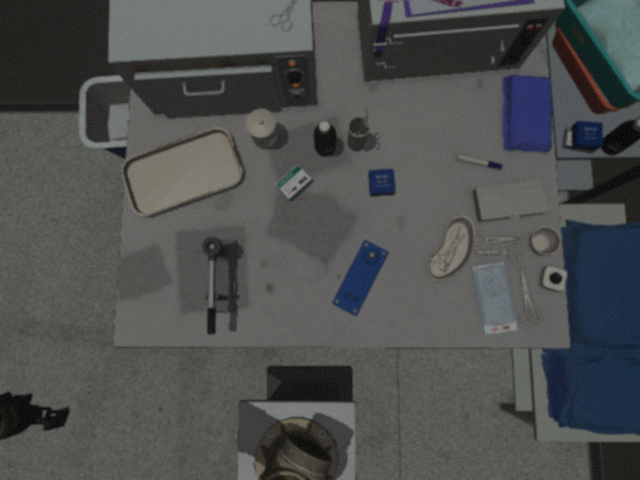

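The scene picture shows the rack with the lever at about (220,190) and the blue stand at (322,293). In the top view the lever lies along world x, from column/row (212,245) to (212,325). The stand is at (360,277), turned about -0.45 rad. Next I go above the lever.

```bash
cat >> h.py <<'E'
def plan(xyz,yaw,s=None):
    """tool down, tool y line along world angle yaw+90deg; prints shift/turn units"""
    s=s or monitor.read_state()
    R0=Ro.from_rotvec(s["ee_rot"]); best=None
    for k in (0,np.pi):
        T=Ro.from_euler("z",yaw+k)*Ro.from_rotvec([np.pi,0,0])
        v=(R0.inv()*T).as_rotvec()
        if best is None or np.linalg.norm(v)<np.linalg.norm(best): best=v
    d=R0.inv().apply(np.array(xyz)-s["eef_pos"])
    print("shift",(d/250).round(4).tolist(),"turn",(best/np.pi).round(4).tolist())
E
python3 -c "
from h import *
plan([340,380,240],0);plan([499,214,231],0)"
```

```text
shift [-0.8095, -0.428, -0.0348] turn [0.0, 0.0, -0.1024]
shift [-1.6228, -0.8568, 0.0012] turn [0.0, 0.0, -0.1024]
```

jog_arm(motion=[[[-0.25,-0.13,0],[0,0,-0.05],0],[[-0.5,-0.26,0],[0,0,-0.1],0],[[-0.75,-0.39,0],[0,0,-0.1024],0],[[-0.9,-0.48,0],[0,0,-0.1024],0],[[-0.9,-0.48,0],[0,0,-0.1024],0],[[-0.9,-0.48,0],[0,0,-0.1024],0]], force=90)

```text
t: 2.4
eef_pos: [357.6, 360.3, 231.4]
ee_rot: [-0.002, -3.141, -0.001]
contact_force: [-0.2, 0.0, 0.3]
opening: 85.4
grip_force: 0.0
```

```bash
python3 -c "
from h import *
print(monitor.read_state()['joints'].round(2));plan([499,214,231],0)"
```

```text
[ 0.63  0.18 -0.13  1.26  0.    0.63]
shift [-0.5667, -0.5845, 0.0011] turn [0.0002, -0.0001, -0.0005]
```

jog_arm(motion=[[[-0.15,-0.15,0],[0,0,0],0],[[-0.3,-0.31,0],[0,0,0],0],[[-0.45,-0.46,0],[0,0,0],0],[[-0.567,-0.5845,0],[0,0,0],0],[[-0.567,-0.5845,0],[0,0,0],0],[[-0.567,-0.5845,0],[0,0,0],0]])

```text
t: 3.15
eef_pos: [498.2, 215.8, 231.1]
ee_rot: [0.003, -3.141, -0.001]
contact_force: [-0.1, 0.8, -0.2]
opening: 85.2
grip_force: 0.0
```

```bash
sed -i 's/for n in \["scene","top","wrist"\]/import sys\nfor n in sys.argv[2:]/; s/{n}0.png/{n}{sys.argv[1]}.png/; s/^s=.*/s=monitor.read_state();print(s["eef_pos"],s["ee_rot"])/' m.py; python3 m.py 1 wrist scene
```

```text
wrist
lever_balance [([322.2, 238.4], 0.76, [499.5, 217.7])]
lever_bore [([324.4, 309.8], 0.7, [563.5, 219.7])]
lever_grip_end [([312.4, 37.1], 0.86, [370.3, 211.3])]
rack [([323.1, 206.9], 0.6, [502.0, 219.2])]
rack_pin_tip []
fixture []
fixture_pin_tip []
fixture_fork [([321.2, 321.5], 0.39, [616.4, 217.4])]
kidney_dish []
strip_box []
scene
lever_balance [([219.0, 177.7], 0.82, [498.5, 217.6])]
lever_bore [([239.7, 168.9], 0.98, [570.5, 226.4])]
lever_grip_end [([177.4, 198.4], 0.92, [375.9, 221.9])]
rack []
rack_pin_tip [([236.1, 167.0], 0.75, [554.4, 216.6]), ([219.3, 178.0], 0.61, [494.6, 209.0])]
fixture [([323.0, 293.6], 0.94, [492.5, -175.7])]
fixture_pin_tip [([351.8, 271.8], 0.88, [554.3, -207.6])]
fixture_fork [([290.7, 293.2], 0.6, [422.3, -142.2])]
kidney_dish [([429.3, 345.6], 0.9, [556.7, -433.9])]
strip_box [([344.2, 206.4], 0.61, [754.4, 2.1])]
[499.13796607 214.32041633 231.281236  ] [3.13658120e-04 3.14158418e+00 4.85322159e-05]
```

View pics/wrist1.png

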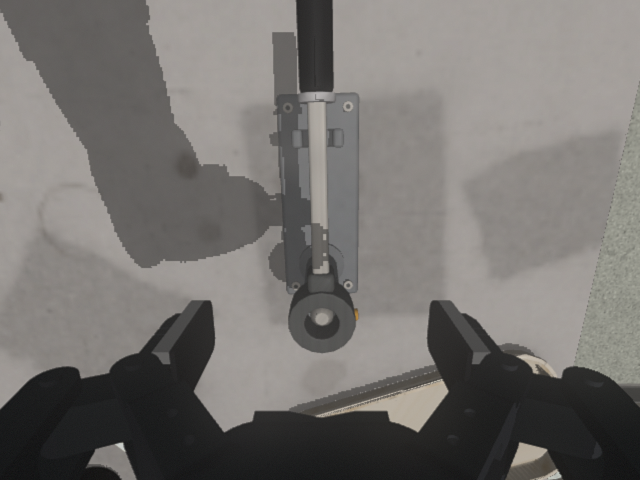

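The wrist picture shows the lever running vertically. The hub's top rim is centred near (322,317), and the arm's centre line goes through about (317,110) and (320,260).

```bash
python3 - <<'E'
from h import *
c=cams.camera("wrist")
g=cv2.cvtColor(c["frame"],cv2.COLOR_RGB2GRAY)
for r in (110,180,210): print(r,g[r,300:340].tolist())
for uv,z in (((322.4,317),138),((317,110),133),((320.3,260),133)): print(onplane(c,uv,z).round(1))
m=spotter.silhouettes("wrist","lever")[0]; M=m["region"].astype(np.uint8)
print(m["conf"],m["extent"])
for r in (60,110,140,180,210,230,300,310,317,325,335): 
    x=np.where(M[r])[0]; 
    if len(x): print(r,x.min(),x.max())
print(np.where(M[:,322])[0].max())
E
```

```text
110 [84, 83, 87, 114, 120, 120, 119, 119, 118, 104, 123, 140, 157, 160, 163, 164, 167, 167, 167, 168, 168, 167, 168, 170, 172, 174, 160, 145, 114, 118, 123, 121, 122, 121, 122, 122, 121, 122, 123, 123]
180 [112, 119, 118, 118, 119, 117, 118, 118, 117, 118, 117, 106, 116, 136, 152, 157, 159, 161, 162, 163, 164, 164, 163, 163, 165, 166, 168, 158, 146, 114, 116, 120, 120, 120, 121, 120, 120, 120, 120, 119]
210 [76, 76, 76, 76, 75, 76, 76, 76, 76, 76, 75, 77, 75, 115, 137, 154, 158, 159, 161, 162, 164, 166, 164, 161, 161, 164, 166, 165, 149, 135, 111, 116, 119, 118, 118, 118, 118, 118, 118, 118]
[555.8 216.3 138. ]
[414.1 212.8 133. ]
[513.8 214.8 133. ]
0.8 [0.4508, 0.0056, 0.1106, 0.724]
60 300 334
110 309 327
140 310 328
180 312 329
210 313 329
230 313 330
300 293 354
310 290 360
317 290 359
325 291 357
335 295 353
351
```

```bash
python3 - <<'E'
from h import *
c=cams.camera("wrist"); R=np.array(c["R"]);t=np.array(c["t"]).ravel()
print((-R.T@t).round(1),R.round(3).tolist())
for z in(110,138):
  for uv in ((290,317),(359,317),(322,351.5),(322,317)): print(z,onplane(c,uv,z).round(1))
for r,u in((110,318),(140,319),(180,320.6),(210,321.2),(230,321.6)): print(onplane(c,(u,r),133).round(1))
for x,y,h in((498,215.5,.025),(494,215.5,.025),(501,216,.025)):
  f=lambda a,b,z:proj(c,[x+a*np.cos(h)-b*np.sin(h),y+a*np.sin(h)+b*np.cos(h),124+z]).round(1).tolist()
  print(x,"hubfar",f(87,0,14),"L/R",f(62,25,14),f(62,-25,14),f(62,25,-14),"grip inner",f(-94,0,0),"end",f(-162,0,0))
E
```

```text
[425.9 215.  374. ] [[0.001, 1.0, 0.0], [0.958, -0.001, 0.287], [0.287, 0.0, -0.958]]
110 [571.2 190.2 110. ]
110 [571.2 246.1 110. ]
110 [603.3 216.1 110. ]
110 [571.2 216.1 110. ]
138 [555.8 192.8 138. ]
138 [555.8 242.8 138. ]
138 [584.5 216.  138. ]
138 [555.8 216.  138. ]
[414.1 213.5 133. ]
[432.2 214.  133. ]
[457.7 215.1 133. ]
[477.9 215.4 133. ]
[491.9 215.7 133. ]
498 hubfar [324.2, 352.0] L/R [357.8, 321.4] [289.1, 323.0] [354.4, 303.7] grip inner [317.6, 94.1] end [314.3, -30.0]
494 hubfar [324.2, 347.4] L/R [358.0, 316.4] [288.9, 318.0] [354.5, 299.2] grip inner [317.6, 87.3] end [314.3, -38.0]
501 hubfar [324.9, 355.5] L/R [358.4, 325.1] [289.9, 326.6] [354.9, 307.1] grip inner [318.4, 99.0] end [315.2, -24.1]
```

```bash
python3 -c "
import cv2
a=cv2.imread('pics/wrist1.png')[60:360,240:400]
cv2.imwrite('pics/crop1.png',cv2.resize(a,(320,600),interpolation=cv2.INTER_CUBIC))"
```

```text
(no output)
```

View pics/crop1.png

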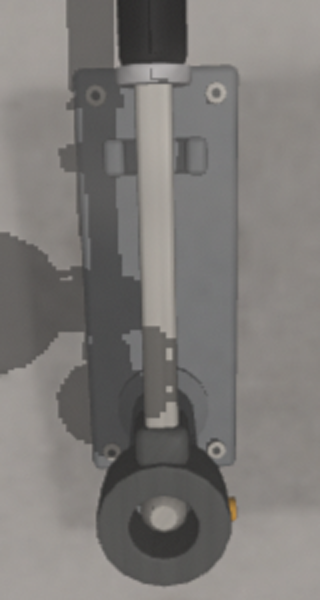

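The crop puts the hub's far rim at row 352 and the peg at about (322,317). That gives the balance point at about (498, 215.5) with heading about 0.02.

```bash
python3 -c "
from h import *
plan([498.2,215.5,104.5],0.022)"
```

```text
shift [0.0038, 0.0044, 0.5073] turn [0.0, 0.0, -0.007]
```

jog_arm(motion=[[[0.004,0.0045,0.15],[0,0,-0.007],0],[[0.004,0.0045,0.3],[0,0,-0.007],0],[[0.004,0.0045,0.4],[0,0,-0.007],0],[[0.004,0.0045,0.46],[0,0,-0.007],0],[[0.004,0.0045,0.507],[0,0,-0.007],0],[[0.004,0.0045,0.507],[0,0,-0.007],0],[[0.004,0.0045,0.507],[0,0,-0.007],0.5],[[0.004,0.0045,0.507],[0,0,-0.007],0.65]], force=90)

```text
t: 5.4
eef_pos: [498.8, 215.7, 105.5]
ee_rot: [-0.034, 3.14, 0.001]
contact_force: [-0.7, -0.1, 0.3]
opening: 51.8
grip_force: 0.0
```

jog_arm(motion=[[[0,0,0],[0,0,0],0.75],[[0,0,0],[0,0,0],0.75],[[0,0,0],[0,0,0],0.75]])

```text
t: 5.78
eef_pos: [498.1, 215.5, 104.7]
ee_rot: [-0.034, 3.141, 0.0]
contact_force: [0.8, -0.8, 0.3]
opening: 21.8
grip_force: 0.0
```

```bash
python3 m.py 2 wrist >/dev/null; python3 -c "
from h import *
plan([498.2,215.5,104.5],0.022);print(monitor.read_state()['opening'])"
```

```text
shift [-0.0003, -0.0, 0.0001] turn [0.0, 0.0, -0.0]
21.522989230694257
```

View pics/wrist2.png

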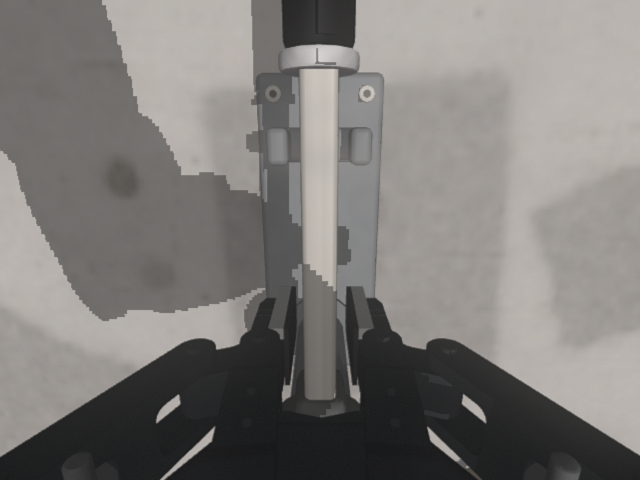

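The arm, at columns 302–338, is centred between the pads (296 and 348) and parallel to them. Now I close the gripper.

jog_arm(motion=[[[0,-0.002,0],[0,0,0],0.85],[[0,-0.002,0],[0,0,0],1],[[0,-0.002,0],[0,0,0],1],[[0,-0.002,0],[0,0,0],1]], force=90)

```text
t: 6.82
eef_pos: [498.2, 215.1, 104.8]
ee_rot: [-0.035, 3.141, 0.0]
contact_force: [-0.5, -0.2, 3.4]
opening: 10.5
grip_force: 88.2
```

```bash
python3 -c "
from h import *
s=monitor.read_state();print(s['opening'],s['grip_force'],s['contact_force'],s['moment'],s['eef_pos'])"
```

```text
10.45746661904362 88.19213032722473 [-0.47445919 -0.17935856  3.38605606] [0.07367554 0.22567258 0.01850284] [498.16062381 215.07810492 104.76917399]
```

jog_arm(motion=[[[0,-0.002,-0.02],[0,0,0],1],[[0,-0.002,-0.05],[0,0,0],1],[[0,-0.002,-0.09],[0,0,0],1],[[0,-0.002,-0.13],[0,0,0],1],[[0,-0.002,-0.17],[0,0,0],1],[[0,-0.002,-0.2],[0,0,0],1],[[0,-0.002,-0.22],[0,0,0],1],[[0,-0.002,-0.22],[0,0,0],1]])

```text
t: 7.82
eef_pos: [498.4, 214.6, 160.0]
ee_rot: [-0.034, 3.141, 0.0]
contact_force: [0.1, 0.8, -8.1]
opening: 10.4
grip_force: 87.7
```

```bash
python3 m.py 3 wrist scene top| grep -E "^(lev|fix|scene|top|wrist|\[)"; python3 -c "
from h import *
s=monitor.read_state();print(s['opening'],s['grip_force'],s['contact_force'],s['moment'],s['joints'])
w=cv2.imread('pics/wrist3.png');a=cv2.imread('pics/scene3.png')[100:340,150:470]
cv2.imwrite('pics/mix3.png',np.hstack([cv2.resize(w,(400,300)),cv2.resize(a,(400,300))]))"
```

```text
wrist
lever_balance []
lever_bore []
lever_grip_end []
fixture []
fixture_pin_tip []
fixture_fork []
scene
lever_balance [([215.3, 160.3], 0.84, [536.6, 288.5])]
lever_bore [([234.6, 153.2], 0.55, [605.5, 296.0])]
lever_grip_end [([174.1, 184.6], 0.56, [399.2, 275.5])]
fixture [([322.2, 294.2], 0.77, [489.9, -175.5])]
fixture_pin_tip [([350.1, 272.4], 0.77, [550.2, -205.9])]
fixture_fork []
top
lever_balance [([205.3, 269.7], 0.89, [499.1, 231.7])]
lever_bore [([206.4, 244.4], 0.74, [567.8, 235.2])]
lever_grip_end [([207.8, 320.0], 0.84, [369.9, 220.2]), ([454.4, 249.8], 0.54, [550.2, -415.0])]
fixture [([359.5, 280.6], 0.58, [479.4, -175.9]), ([219.7, 273.0], 0.51, [501.4, 223.1])]
fixture_pin_tip [([373.2, 253.7], 0.83, [549.2, -211.1]), ([349.7, 298.8], 0.25, [426.4, -145.8])]
fixture_fork [([347.6, 297.3], 0.7, [431.1, -140.8])]
[498.15373312 214.49877345 159.55935548] [-3.43178170e-02  3.14134487e+00  2.04096406e-04]
10.365578858582056 87.68058657646179 [-0.17522868 -0.16691771 -6.90183004] [0.01718749 0.04713118 0.01460999] [ 2.58491035e-01  2.82273952e-01 -1.75032131e-01  1.11339992e+00
  1.11189851e-04  2.36642785e-01]
```

View pics/mix3.png

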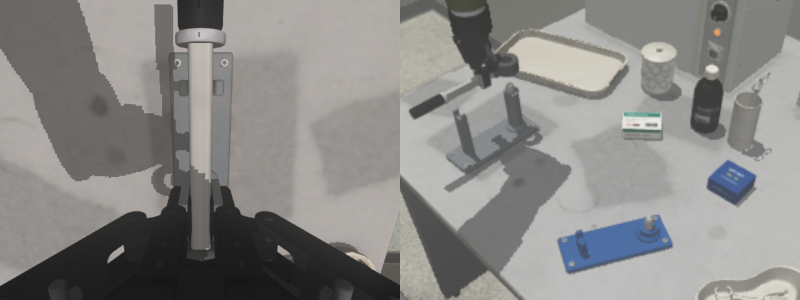

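The lever is clear of the peg and hangs level; the vertical force is about 7 N and the moment is near zero. Next I fit the stand's base from both cameras and plan the carry.

```bash
cat >> h.py <<'E'
def blue(c):
    h=cv2.cvtColor(c["frame"],cv2.COLOR_RGB2HSV)
    return cv2.inRange(h,(105,110,40),(125,255,255))
def hullfit(p,x,c):
    "mask of base box at pose p=(x,y,yaw)"
    pts=[]
    for z in(0,12):
        for a in(-1,1):
            for b in(-1,1):
                q=Ro.from_euler("z",p[2]).apply([a*102.5+x,b*39,0])
                pts.append(proj(c,[p[0]+q[0],p[1]+q[1],z]))
    m=np.zeros((480*4,640*4),np.uint8)
    cv2.fillConvexPoly(m,cv2.convexHull((np.array(pts)*4+1.5).round().astype(np.int32)),255)
    return cv2.resize(m,(640,480),interpolation=cv2.INTER_AREA)/255.
E
python3 - <<'E'
from h import *
from scipy.optimize import minimize
L=[]
for n in("top","scene"):
    c=cams.camera(n); s=[q for q in spotter.silhouettes(n,"fixture") if q["conf"]>.3]
    uv=proj(c,[493,-177,0]).astype(int)
    s=[q for q in s if q["region"][uv[1]-25:uv[1]+25,uv[0]-30:uv[0]+30].sum()>200]
    b=blue(c)>0; k=np.zeros_like(b); k[uv[1]-60:uv[1]+60,uv[0]-70:uv[0]+60]=1; n_,lab,st,_=cv2.connectedComponentsWithStats((b&k).astype(np.uint8))
    i=1+st[1:,4].argmax(); print(n,st[i],[q["extent"] for q in s], s and s[0]["region"].sum())
    L.append((c,s[0]["region"] if s else lab==i))
for sub in (L[:1],L[1:],L):
  for off in (0,):
    f=lambda p:sum(np.abs(hullfit(p,off,c)-m).sum() for c,m in sub)
    r=minimize(f,[493,-177,-.46],method="Nelder-Mead",options=dict(initial_simplex=[[493,-177,-.46],[503,-177,-.46],[493,-167,-.46],[493,-177,-.4]]))
    p=r.x;print(p.round(3),r.fun,"pin",(p[:2]+62*np.array([np.cos(p[2]),np.sin(p[2])])).round(1))
plan([493,-177,170],-.46)
E
```

```text
top [ 333  241   55   74 1767] [[0.5153, 0.5058, 0.0914, 0.1548]] 1992
scene [ 277  272   91   45 1906] [[0.4287, 0.5604, 0.1475, 0.1002]] 2439
[ 4.86977e+02 -1.76918e+02 -4.78000e-01] 75.7764705882353 pin [ 542.  -205.4]
[ 4.86730e+02 -1.75994e+02 -4.85000e-01] 202.6862745098039 pin [ 541.6 -204.9]
[ 4.86959e+02 -1.76610e+02 -4.76000e-01] 298.36470588235295 pin [ 542.1 -205. ]
shift [0.0549, -1.5653, -0.0419] turn [0.0, 0.0, 0.1534]
```

jog_arm(motion=[[[0,-0.04,-0.04],[0,0,0],1],[[0.005,-0.12,-0.04],[0,0,0.01],1],[[0.01,-0.24,-0.04],[0,0,0.025],1],[[0.015,-0.37,-0.04],[0,0,0.04],1],[[0.02,-0.5,-0.04],[0,0,0.055],1],[[0.025,-0.63,-0.04],[0,0,0.07],1],[[0.03,-0.73,-0.04],[0,0,0.08],1],[[0.03,-0.78,-0.04],[0,0,0.085],1],[[0.03,-0.8,-0.04],[0,0,0.09],1],[[0.03,-0.8,-0.04],[0,0,0.09],1]])

```text
t: 10.92
eef_pos: [495.0, 14.4, 169.6]
ee_rot: [0.409, 3.115, 0.001]
contact_force: [-0.1, 0.5, -8.3]
opening: 10.9
grip_force: 88.2
```

```bash
python3 - <<'E'
from h import *
# rack base offset from stored wrist1 view: camera fixed to the tool
c=cams.camera("wrist"); s=monitor.read_state(); print(s['opening'],s['grip_force'],s['contact_force'],s['moment'])
Rt=Ro.from_rotvec(s["ee_rot"]).as_matrix(); R=np.array(c["R"]);t=np.array(c["t"]).ravel()
Rct=R@Rt; tct=R@s["eef_pos"]+t
p1=np.array([499.138,214.32,231.281]); R1=Ro.from_rotvec([3.1e-4,3.14158,4.9e-5]).as_matrix()
c1=dict(c); c1["R"]=Rct@R1.T; c1["t"]=tct-c1["R"]@p1
for x in(395.5,498,600.5): print(x,proj(c1,[x,215,12]).round(1))
for r in (92.5,293,292): print(r,onplane(c1,(320,r),12).round(1))
plan([489,-177,170],-.476)
E
```

```text
10.548684118290932 88.22413444519043 [-0.08237695  0.80180618 -6.95650016] [ 0.02398143  0.03229037 -0.05135845]
395.5 [320.9  95.6]
498 [321.  204.2]
600.5 [321.1 296.8]
92.5 [392.8 214.2  12. ]
293 [596.  213.8  12. ]
292 [594.8 213.8  12. ]
shift [-0.1744, -0.7475, -0.0021] turn [0.0002, -0.0, 0.0686]
```

jog_arm(motion=[[[-0.015,-0.06,0],[0,0,0.005],1],[[-0.04,-0.18,0],[0,0,0.02],1],[[-0.075,-0.32,0],[0,0,0.035],1],[[-0.11,-0.47,0],[0,0,0.05],1],[[-0.14,-0.6,0],[0,0,0.06],1],[[-0.16,-0.7,0],[0,0,0.0686],1],[[-0.17,-0.74,0],[0,0,0.0686],1],[[-0.1744,-0.7475,0],[0,0,0.0686],1],[[-0.1744,-0.7475,0],[0,0,0.0686],1]])

```text
t: 12.1
eef_pos: [488.9, -176.7, 169.4]
ee_rot: [-0.74, -3.053, -0.001]
contact_force: [-0.0, -0.1, -7.7]
opening: 10.2
grip_force: 88.6
```

```bash
python3 m.py 4 wrist scene top| grep -E "^(lev|fix|scene|top|wrist|\[)"
```

```text
wrist
lever_balance [([325.3, 328.7], 0.76, [523.8, -191.1])]
lever_bore []
lever_grip_end []
fixture []
fixture_pin_tip []
fixture_fork []
scene
lever_balance [([325.3, 239.7], 0.79, [536.2, -138.6])]
lever_bore [([347.9, 236.1], 0.59, [591.4, -157.6])]
lever_grip_end [([260.4, 252.2], 0.93, [407.6, -65.4])]
fixture [([321.2, 290.6], 0.84, [495.8, -166.3])]
fixture_pin_tip [([350.0, 272.9], 0.86, [549.0, -206.8]), ([237.5, 169.2], 0.45, [605.1, 293.9])]
fixture_fork [([294.7, 292.2], 0.94, [430.6, -146.6]), ([352.3, 238.7], 0.28, [649.2, -123.5])]
top
lever_balance []
lever_bore []
lever_grip_end []
fixture []
fixture_pin_tip []
fixture_fork []
[ 488.93993796 -177.39455577  169.51953566] [-7.41191417e-01 -3.05290342e+00 -1.65163897e-04]
```

View pics/wrist4.png

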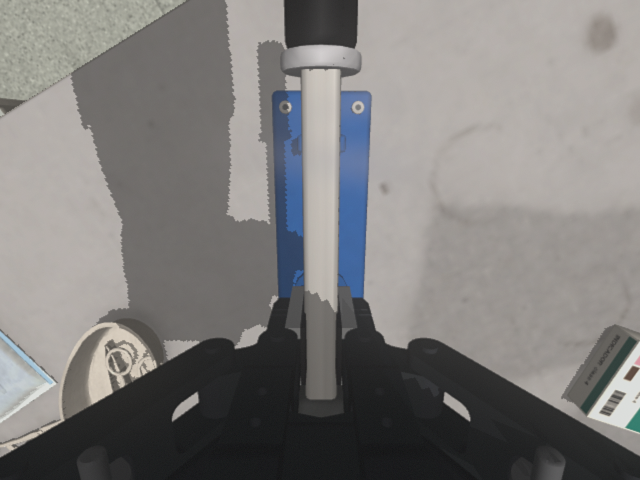

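The wrist picture shows the stand under the lever. Its far edge is at row 91, its sides run from about columns 273–371 at the top to 278–365 lower down, and the prongs sit beside the arm near row 145. I take the base edges and solve for the stand's pose.

```bash
cat > fit.py <<'E'
from h import *
c=cams.camera("wrist"); s=monitor.read_state()
b=blue(c)>0
if b.sum()<100: print("no blue")
b[:, :200]=0; b[:, 440:]=0
r0=np.where(b[:, :].sum(1)>20)[0].min(); 
Lp=[];Rp=[];Tp=[]
for r in range(r0+14,r0+190,4):
    x=np.where(b[r])[0]
    if len(x): Lp.append(onplane(c,(x.min()-.5,r),12)[:2]);Rp.append(onplane(c,(x.max()+.5,r),12)[:2])
for u in list(range(282,298,2))+list(range(346,364,2)):
    y=np.where(b[:,u])[0]; y=y[y>r0-5]
    Tp.append(onplane(c,(u,y.min()-.5),12)[:2])
def line(P):
    P=np.array(P,np.float32); v=cv2.fitLine(P,cv2.DIST_HUBER,0,.01,.01).ravel(); return v
l,r,t=map(line,(Lp,Rp,Tp))
ang=[float(np.arctan2(v[1],v[0])) for v in(l,r)]; ang=[(a+np.pi/2)%np.pi-np.pi/2 for a in ang]
h=np.mean(ang); d=np.array([np.cos(h),np.sin(h)]); n=np.array([-d[1],d[0]])
nl,nr=np.median(np.array(Lp)@n),np.median(np.array(Rp)@n); te=np.median(np.array(Tp)@d)
o=n*(nl+nr)/2+d*(te+102.5+3)
print("yaws",np.round(ang,4),"width",abs(nl-nr),"origin",o.round(1),"pin",(o+62*d).round(1),"fork",(o-68*d).round(1))
# lever arm line, z = tcp+19+9
z=s["eef_pos"][2]+19+9
hsv=cv2.cvtColor(c["frame"],cv2.COLOR_RGB2HSV); P=[]
for rr in range(r0+5,r0+180,4):
    row=b[rr]; x=np.where(~row[285:360])[0]+285
    x=x[(x>295)&(x<347)]
    if len(x): P.append((rr,x.min(),x.max()))
P=np.array(P); print(P[::6].tolist())
Q=np.array([onplane(c,((a+bb)/2,rr),z)[:2] for rr,a,bb in P]); v=line(Q); a=np.arctan2(v[1],v[0]); a=(a+np.pi/2)%np.pi-np.pi/2
print("lever yaw",a,"lateral rel TCP",np.median((Q-s["eef_pos"][:2])@n),"widths",np.median(P[:,2]-P[:,1]))
print("tcp",s["eef_pos"].round(1))
E
python3 fit.py
```

```text
yaws [-0.5887 -0.4656] width 71.42805529525715 origin [ 494.  -177.6] pin [ 547.6 -208.8] fork [ 435.2 -143.4]
[[97, 301, 341], [121, 301, 340], [145, 296, 346], [169, 302, 346], [193, 302, 339], [217, 303, 338], [241, 303, 338], [265, 303, 338]]
lever yaw -0.47922003 lateral rel TCP -2.281164752480958 widths 37.0
tcp [ 489.  -177.4  169.5]
```

```bash
python3 - <<'E'
from h import *
c=cams.camera("wrist");b=blue(c)>0; b[:, :200]=0; b[:, 440:]=0
f=c["frame"].astype(int)
for r in (80,90,100,130,160,200,240,280): 
    x=np.where(b[r])[0]; d=f[r,:,2]-f[r,:,0]; y=np.where(d[200:440]>25)[0]+200
    print(r,x.min() if len(x) else 0,x.max() if len(x) else 0,(y.min(),y.max()) if len(y) else 0)
E
```

```text
80 0 0 0
90 0 0 (np.int64(290), np.int64(299))
100 290 342 (np.int64(273), np.int64(371))
130 290 369 (np.int64(275), np.int64(370))
160 287 300 (np.int64(277), np.int64(369))
200 278 367 (np.int64(277), np.int64(367))
240 279 365 (np.int64(278), np.int64(365))
280 280 363 (np.int64(279), np.int64(364))
```

Blue minus red is the better mask, so I refit with it.

```bash
python3 - <<'E'
s=open('fit.py').read()
s=s.replace('b=blue(c)>0','f=c["frame"].astype(int); b=(f[:,:,2]-f[:,:,0])>25')
open('fit.py','w').write(s)
E
python3 fit.py
```

```text
yaws [-0.483  -0.4795] width 76.14124470402297 origin [ 492.4 -177.4] pin [ 547.3 -206.1] fork [ 432.1 -145.9]
[[96, 301, 340], [120, 302, 339], [144, 302, 339], [168, 302, 339], [192, 303, 338], [216, 303, 338], [240, 303, 338], [264, 303, 337]]
lever yaw -0.4769224 lateral rel TCP 0.11185649517218595 widths 36.5
tcp [ 488.9 -177.4  169.5]
```

```bash
python3 -c "
from h import *
plan([492.2,-177.6,89.8],-.480)"
```

```text
shift [-0.0119, 0.0053, 0.3189] turn [0.0, 0.0, 0.0012]
```

jog_arm(motion=[[[-0.012,0.005,0.03],[0,0,0.0012],1],[[-0.012,0.005,0.09],[0,0,0.0012],1],[[-0.012,0.005,0.16],[0,0,0.0012],1],[[-0.012,0.005,0.23],[0,0,0.0012],1],[[-0.012,0.005,0.28],[0,0,0.0012],1],[[-0.012,0.005,0.31],[0,0,0.0012],1],[[-0.012,0.005,0.319],[0,0,0.0012],1],[[-0.012,0.005,0.319],[0,0,0.0012],1]])

```text
t: 14.9
eef_pos: [492.5, -177.8, 90.0]
ee_rot: [0.747, 3.051, -0.0]
contact_force: [0.6, -0.1, -6.7]
opening: 10.3
grip_force: 88.7
```

```bash
python3 fit.py; python3 - <<'E'
from h import *
c=cams.camera("scene"); s=monitor.read_state(); print(s["t"],s["eef_pos"],s["contact_force"],s["moment"])
h=-.48; d=np.array([np.cos(h),np.sin(h),0]); O=np.array([492.2,-177.6,0])
a=c["frame"][:,:,::-1].copy(); x0,y0=250,200
a=cv2.resize(a[y0:y0+120,x0:x0+160],(800,600),interpolation=cv2.INTER_CUBIC)
def mark(X,col):
    u=((proj(c,X)-[x0,y0]+.5)*5).astype(int); cv2.circle(a,tuple(int(v) for v in u),2,col,-1); print(proj(c,X).round(1))
mark(O+62*d+[0,0,55],(0,0,255)); mark(O+62*d+[0,0,30],(0,0,255)); mark(O-68*d+[0,0,35],(0,255,255)); 
for q in np.linspace(0,2*np.pi,40):
    for z in (95,123): 
        u=((proj(c,O+62*d+[25*np.cos(q),25*np.sin(q),z])-[x0,y0]+.5)*5).astype(int); cv2.circle(a,tuple(int(v) for v in u),1,(0,255,0),-1)
    u=((proj(c,O+62*d+[9*np.cos(q),9*np.sin(q),55])-[x0,y0]+.5)*5).astype(int); cv2.circle(a,tuple(int(v) for v in u),1,(0,0,255),-1)
for e in((-105.5,39),(-105.5,-39),(99.5,39),(99.5,-39)): mark(O+e[0]*d+e[1]*np.array([-d[1],d[0],0])+[0,0,12],(255,0,255))
cv2.imwrite("pics/sc5.png",a)
print([(l,spots("scene",l)) for l in("fixture_pin_tip","lever_bore","fixture_fork","lever_grip_end")])
E
```

```text
yaws [-0.4793 -0.4792] width 76.23044942753056 origin [ 494.8 -178.8] pin [ 549.8 -207.4] fork [ 434.5 -147.5]
[[74, 296, 346], [98, 301, 340], [122, 301, 339], [146, 299, 340], [170, 302, 339], [194, 303, 338], [218, 303, 338], [242, 303, 338]]
lever yaw -0.4795848 lateral rel TCP 0.4471979552952652 widths 37.0
tcp [ 492.6 -177.9   90.3]
15.0 [ 492.6770914  -177.92169135   90.38601168] [-0.0638097  0.0266349 -7.5735359] [-0.05088892 -0.01066494 -0.01544122]
[349.3 273.2]
[348.8 280.1]
[295.  291.8]
[275.8 288.9]
[283.7 315.4]
[357.6 269.3]
[369.3 293.8]
[('fixture_pin_tip', [(array([347.968, 271.104]), 0.68)]), ('lever_bore', [(array([347.2  , 261.216]), 0.98)]), ('fixture_fork', [(array([339.904, 204.72 ]), 0.73)]), ('lever_grip_end', [(array([267.008, 277.584]), 0.61)])]
```

View pics/sc5.png

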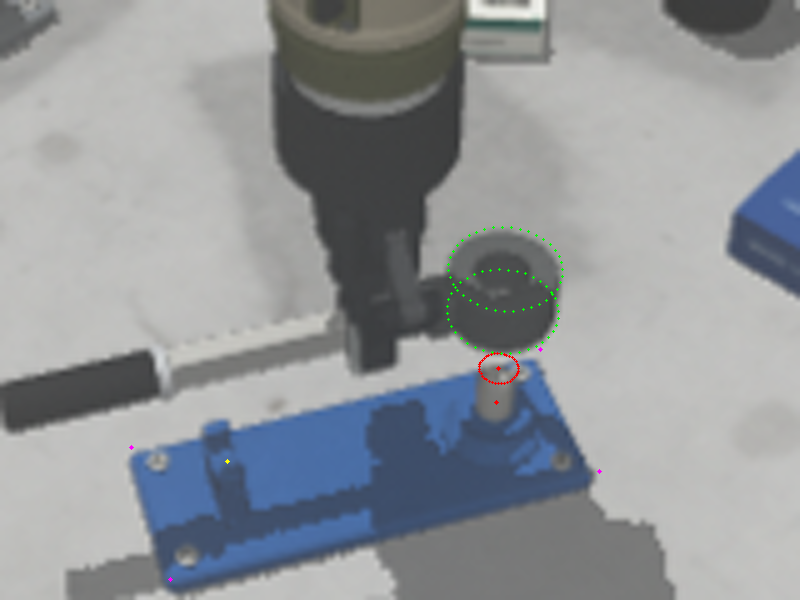

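The overlay nearly coincides. The hub matches the green rings, and the spindle's columns (476–515) are within about half a camera pixel of the prediction. One closer look at spindle against hub follows.

```bash
python3 - <<'E'
from h import *
c=cams.camera("scene"); f=c["frame"]; x0,y0=325,240
a=cv2.resize(f[y0:y0+52,x0:x0+60,::-1],(720,624),interpolation=cv2.INTER_NEAREST)[:600]
cv2.imwrite("pics/z6.png",a)
g=cv2.cvtColor(f,cv2.COLOR_RGB2GRAY)
for r in(272,274,276,278,280):print(r,g[r,340:358].tolist())
for r in(256,260,264):print(r,g[r,332:368].tolist())
print([g[r,349] for r in range(240,290)])
s=monitor.read_state()["eef_pos"]; h=-.48; d=np.array([np.cos(h),np.sin(h),0]); e=np.array([-d[1],d[0],0])
H=s+[0,0,5.2]+62*d
print("bore",proj(c,H),"per mm d",proj(c,H+10*d)-proj(c,H),"per 10 n",proj(c,H+10*e)-proj(c,H))
P=np.array([H[0],H[1],55.]);print("pin",proj(c,P),proj(c,P+10*d)-proj(c,P),proj(c,P+10*e)-proj(c,P))
k=lambda Z,r:np.array([proj(c,[H[0]+r*np.cos(q),H[1]+r*np.sin(q),Z]) for q in np.linspace(0,6.283,200)])
for Z,r in((55,9),(30,9),(95,25),(123,25),(123,12.5)): K=k(Z,r);print(Z,r,K.min(0).round(1),K.max(0).round(1))
E
```

```text
272 [186, 186, 187, 187, 187, 186, 178, 178, 176, 175, 175, 156, 141, 145, 124, 112, 106, 140]
274 [176, 175, 175, 156, 135, 115, 100, 113, 117, 118, 132, 131, 143, 126, 138, 153, 122, 105]
276 [107, 106, 107, 107, 107, 101, 108, 117, 124, 126, 141, 135, 108, 100, 98, 106, 109, 109]
278 [106, 106, 106, 106, 106, 104, 110, 116, 121, 127, 125, 116, 99, 82, 78, 99, 106, 108]
280 [98, 102, 105, 106, 102, 104, 110, 116, 119, 120, 118, 113, 92, 80, 78, 79, 95, 106]
256 [86, 90, 77, 75, 77, 77, 76, 74, 77, 78, 77, 96, 101, 93, 80, 77, 77, 77, 77, 77, 77, 76, 76, 78, 97, 84, 96, 104, 105, 102, 157, 170, 173, 174, 176, 178]
260 [83, 84, 77, 68, 66, 66, 71, 78, 80, 75, 75, 77, 78, 77, 77, 77, 77, 78, 78, 77, 78, 79, 78, 79, 79, 79, 79, 76, 73, 137, 177, 183, 183, 182, 181, 180]
264 [77, 76, 70, 63, 62, 69, 76, 77, 76, 73, 74, 74, 75, 75, 76, 77, 77, 77, 77, 78, 78, 77, 77, 76, 77, 76, 75, 74, 105, 171, 183, 183, 183, 183, 183, 182]
[np.uint8(163), np.uint8(164), np.uint8(164), np.uint8(165), np.uint8(165), np.uint8(157), np.uint8(125), np.uint8(104), np.uint8(104), np.uint8(103), np.uint8(88),
[... 220 characters left out ...]
(77), np.uint8(77), np.uint8(78), np.uint8(78), np.uint8(116), np.uint8(187), np.uint8(175), np.uint8(118), np.uint8(118), np.uint8(119), np.uint8(126), np.uint8(127), np.uint8(127), np.uint8(121), np.uint8(120), np.uint8(118), np.uint8(118), np.uint8(113), np.uint8(91), np.uint8(77), np.uint8(76), np.uint8(76), np.uint8(78), np.uint8(85)]
bore [350.18600969 261.56989947] per mm d [ 4.20143113 -0.98775245] per 10 n [-1.50422265 -3.18581944]
pin [349.39034173 273.17811897] [ 4.08668644 -0.98332818] [-1.45754921 -3.17419239]
55 9 [345.5 270.2] [353.3 276.2]
30 9 [345.1 277.1] [352.8 283.1]
95 25 [339.  253.4] [361.4 270.2]
123 25 [339.4 244.9] [362.2 261.8]
123 12.5 [345.1 249. ] [356.5 257.4]
```

View pics/z6.png

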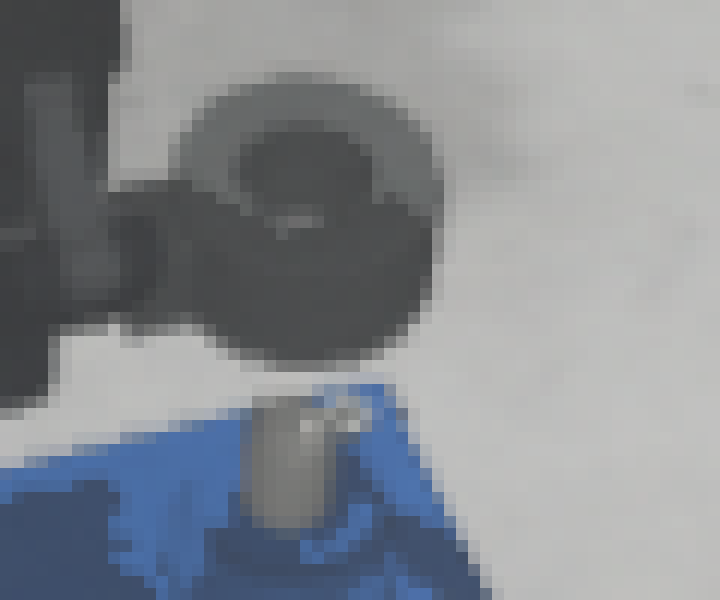

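In the zoom, the hub (columns 338.7–361.6) and the spindle (345.0–352.2) have the same column offset from prediction. The hole is therefore within about 2 mm of the spindle, and the underside is about 95 mm up. The collar sits at the same rows in the wrist view as when gripped, so the lever is still level. I hand it in.

```bash
python3 -c "
from h import *
print(order.sign_off())"
```

```text
the job is handed in; nothing more can be done
None
```

The job is handed in with the lever still gripped and level over the blue stand: by camera estimate the hub's hole is within about 2 mm of the spindle, the arm is over the fork, and the hub's underside is about 4 cm above the spindle tip; no verdict was returned.

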